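Swap the wrong cup behind the bottles of a reagent kit

ROBOT

A 6-joint arm with a two-finger parallel gripper is mounted at the origin on a cart in front of the work surface, level with it; the furniture and walls round the work are solid. World frame = base frame: x ahead of the robot, y to its left, z up, the work surface at z = 0. Lengths are in m, angles in rad, forces in N, time in s.
With the tool pointing down it reaches from about 0.25 to 0.725 m from the base axis. Payload 4 kg.
Tool frame: the origin (TCP) lies at the very end of the fingers, on their centre line; the grasp point (between the pads) lies 19 mm behind it; z points along the fingers, y is the line along which they close (so a half turn about z gives the same grasp; the last joint's range is limited). The gripper opens to 85 mm and grips with 20 to 120 N. Pads are 22 mm wide; open, the fingers measure 114 mm over their backs; the gripper's body (76 mm by 85 mm) begins 54 mm behind the grasp point. The pads swing forward as they close: fully open they stand 13 mm farther back than shut.
Start: joints at [1.228, 0.241, 0.005, 1.335, 0, 1.571], TCP at [0.168, 0.471, 0.231] pointing down, gripper open.
Joint ranges: [-2.72, 2.72], [-1.05, 1.87], [-1.09, 1.28], [-1.99, 2.15], [-1.42, 1.44], [-3.14, 3.14]. Speed limits (rad/s): [2.79, 2.79, 3.14, 3.14, 3.14, 3.14].

INTERFACE

Orientations are given as a unit quaternion [x, y, z, w].
In Python, from workcell import bot, vision, workorder, boxes_of gives the robot as it stands.
- The arm moves only by the tool send_rows, never from a script. Its argument "motion" is text: rows parted by semicolons, each of 5 numbers parted by spaces: the closure, from -1 (fully open) to 1 (shut), so that 0 is half open, then the shift along the tool's x, y, z in cm, then the turn about the tool's z in rad. In form: claw x y z twist; .... A call has 1 to 5 rows; each row is the pose to reach, as a shift and turn from the pose commanded when the call began, along the tool's axes at that moment; what a row does not reach only later rows make up. A row lasts 1/10 s, in which the tool goes at most 50 mm and 8.59 degrees, less where a joint would pass 70% of its speed; a pose out of reach is approached as far as the arm can. A call with a gripper value outside its range is refused whole. The fingers move at their own pace and stop on an object; the grip force is fixed at half the most. Time passes only in rows, so rows that repeat a pose let the fingers close. It gives the time, the measured TCP pose, the force, the opening and the grip force at its end, in the units of the state.
- bot.get_obs(): the state, without advancing time (a new reading comes with each control period).
- vision.camera(name): name is "scene" or "top" or "wrist"; returns the picture (384x512x3 uint8, red, green, blue); there is no depth.
- vision.camera_model(name): a dict with "fov_y" (degrees; the focal length in pixels is half the picture's height over the tangent of half this angle, whatever the lens; pixels are square), "cx", "cy" (the principal point, pixels), "world_from_camera" (4x4, takes a point from camera to world coordinates); the wrist camera has in their place "hand_eye" (4x4, takes a point from camera to tool coordinates, whose origin is the TCP and whose axes are the flange's). Camera axes: x right, y down, z forward; pixel columns grow to the right and rows downward; lengths in m; the calibration is good to about 2 mm. A picture is of the moment at which its call begins: read the wrist's pose just before it. camera_model takes no time and is no camera call.
- workorder.job_done(): hands the job in; it is judged then, once.
Trained networks look in the newest picture that a camera, given by its name, has taken for a name from the list of things; names that differ only in an ending like _2 or _b are one class to them, and where a whole thing is asked for, a point or a joint stands for the part that bears it (a point fixed in the world has none). Each returns a list of dicts, best first, with "conf" (0 to 1); they miss things now and then, are a little off and sometimes report something else, mostly with a low value. They report only what shows in the picture. A call takes as long as a camera call. They do not tell look-alikes from the thing itself.
- boxes_of(camera, target): "rect" ([centre column, centre row, width, height] in pixels, round what is visible of it).
The state is a dict: "clock": time; "joint_pos": joint angles; "joint_vel": joint speeds; "tau": joint torques, N m; "eef_pos": TCP position; "tool_rot": TCP orientation; "ft_force": force on the tool from outside, world axes, zero at the start; "ft_torque": the same for the moment, N m; "grip_width": finger opening in m; "grasp_force": force on a finger pad.
Only numpy, scipy, OpenCV 4.12 (cv2) and the standard library are available. Lean on these libraries where they do the work, as an engineer would, in place of code of your own. Each camera call takes 0.05 s, during which the arm holds its last target. There are 200 camera calls.

TASK

The pocket with the yellow collar, at the back of the white reagent kit caddy, should hold the yellow-lidded cup, but a cup with another lid colour stands in it, boxed in by two bottles. First stand both bottles aside in the grey steel spill tray, then put the wrong cup into a free pocket of the blue stock rack and seat the yellow-lidded cup from that rack in the caddy, and at last put each bottle back in the caddy pocket it came from. Keep everything upright, fully seated in its pocket, and leave the other cup in the rack and the other things on the bench as they are.

Things in the scene. Friction and masses are not known exactly. Their poses are not given: they have to be found in the camera images.
- kit_caddy: White fixed caddy 128 (x) x 204 (y) x 18 mm; origin mid-underside. Pockets 13 mm deep, floor 5 mm above origin: two for bottles, 74 mm wide, at x=-20, y=-57.5 and +57.5 mm; one for a cup, 58 mm wide, at x=22, y=0, with yellow collar, mouth 19.5 mm high. A back rest at x=58 to 64 mm, 62 mm high: pinch a cup here along the caddy's y; the fingers have room once both bottles are away.
- stock_rack: Blue block fixed to the bench, 78 (x) x 230 (y) x 18 mm; origin at the middle of its underside, z up. Three cup pockets, 58 mm wide, 13 mm deep (floor 5 mm above the origin), in a row at x=0 and y=-76, 0, +76 mm. At the start two hold a cup, one is empty. Pinch cups along the rack's y (29 mm free between cups at grip height): along x the hand may meet the equipment or hanging cord behind.
- spill_tray: Empty low grey steel tray fixed to the bench, 110 (x) x 200 (y) mm, walls 3 mm thick and 11 mm high; origin at the middle of its underside, inner floor 3 mm above it. Room for both bottles, for instance at x=0, y=-48 and +48 mm.
- brown_bottle: Brown glass bottle with white cap, 115 mm tall, body 60 mm in diameter; origin at the centre of its base, z up. The cap, 32 mm in diameter, from 99 to 115 mm above the base, can be pinched from above; the shoulder widens below it. About 0.29 kg. Starts in one of the caddy's two bottle pockets.
- blue_bottle: White plastic bottle with blue cap, 100 mm tall, body 54 mm in diameter; origin at the centre of its base, z up. The cap, 30 mm in diameter, from 86 to 100 mm above the base, can be pinched from above; the shoulder widens below it. About 0.18 kg. Starts in the caddy's other bottle pocket.
- red_cup: White specimen cup with red lid, 60 mm tall, lid 52 mm in diameter, body about 47 mm wide where gripped; origin at the centre of its base, z up. Grip the body about 36 mm above the base. Starts either in the caddy (then it is the wrong cup) or in the stock rack (then it stays).
- white_cup: The same specimen cup with a white lid; origin at the centre of its base, z up. Starts either in the caddy (then it is the wrong cup) or in the stock rack (then it stays).
- yellow_cup: The same specimen cup with a yellow lid, the one that belongs in the caddy; origin at the centre of its base, z up. Starts in one of the stock rack's pockets.
- tip_box: Purple pipette tip box with clear lid, 88 x 122 x 86 mm, loose, standing behind the caddy; origin at the centre of its base. Leave alone.
- small_bottle: Small white bottle with red cap, 44 mm in diameter, 82 mm tall, loose, standing behind and to the right of the caddy; origin at the centre of its base. Leave alone.
Mind the look-alikes: they are no part of the job. What is shaped like the brown_bottle but green is not meant.

How it is judged:
On the way, in this order (a step that is already met when the one before it is completed fails the run):
1. both bottles stand upright in the spill tray, let go, while the wrong cup is still in the caddy (x of brown_bottle in the frame of spill_tray between -0.052 and 0.052 m and y of brown_bottle in the frame of spill_tray between -0.097 and 0.097 m and z of each of brown_bottle, blue_bottle in the frame of spill_tray below 0.008 m and angle between each of brown_bottle, blue_bottle's own z axis and vertical below 0.12 rad and x of blue_bottle in the frame of spill_tray between -0.052 and 0.052 m and y of blue_bottle in the frame of spill_tray between -0.097 and 0.097 m and contact force between each of brown_bottle, blue_bottle and the fingers below 0.2 N and distance of each of red_cup, white_cup from where it was at the start of the episode below 0.015 m), for 0.2 s.
2. the yellow-lidded cup is seated in the caddy's cup pocket (x of yellow_cup in the frame of kit_caddy between 0.012 and 0.032 m and y of yellow_cup in the frame of kit_caddy between -0.01 and 0.01 m and z of yellow_cup in the frame of kit_caddy between 0 and 0.01 m and angle between yellow_cup's own z axis and vertical below 0.12 rad), for 0.2 s.
At the end, for the whole second after the job is handed in: Yellow-lidded cup seated in the caddy's cup pocket, wrong cup seated in a pocket of the stock rack (each within 10 mm in x and y, base on the floor), other cup within 10 mm and each bottle within 13 mm of where it stood at the start; all upright within 0.12 rad, at rest (all of step 2 and ((distance of red_cup from where it was at the start of the episode above 0.05 m and ((x of red_cup in the frame of stock_rack between -0.01 and 0.01 m and y of red_cup in the frame of stock_rack between -0.086 and -0.066 m and z of red_cup in the frame of stock_rack between 0 and 0.01 m and angle between red_cup's own z axis and vertical below 0.12 rad) or (x of red_cup in the frame of stock_rack between -0.01 and 0.01 m and y of red_cup in the frame of stock_rack between -0.01 and 0.01 m and z of red_cup in the frame of stock_rack between 0 and 0.01 m and angle between red_cup's own z axis and vertical below 0.12 rad) or (x of red_cup in the frame of stock_rack between -0.01 and 0.01 m and y of red_cup in the frame of stock_rack between 0.066 and 0.086 m and z of red_cup in the frame of stock_rack between 0 and 0.01 m and angle between red_cup's own z axis and vertical below 0.12 rad)) and distance of white_cup from where it was at the start of the episode below 0.01 m) or (distance of white_cup from where it was at the start of the episode above 0.05 m and ((x of white_cup in the frame of stock_rack between -0.01 and 0.01 m and y of white_cup in the frame of stock_rack between -0.086 and -0.066 m and z of white_cup in the frame of stock_rack between 0 and 0.01 m and angle between white_cup's own z axis and vertical below 0.12 rad) or (x of white_cup in the frame of stock_rack between -0.01 and 0.01 m and y of white_cup in the frame of stock_rack between -0.01 and 0.01 m and z of white_cup in the frame of stock_rack between 0 and 0.01 m and angle between white_cup's own z axis and vertical below 0.12 rad) or (x of white_cup in the frame of stock_rack between -0.01 and 0.01 m and y of white_cup in the frame of stock_rack between 0.066 and 0.086 m and z of white_cup in the frame of stock_rack between 0 and 0.01 m and angle between white_cup's own z axis and vertical below 0.12 rad)) and distance of red_cup from where it was at the start of the episode below 0.01 m)) and distance of each of brown_bottle, blue_bottle from where it was at the start of the episode below 0.013 m and angle between each of brown_bottle, blue_bottle, red_cup, white_cup's own z axis and vertical below 0.12 rad and linear speed of each of brown_bottle, blue_bottle, red_cup, white_cup, yellow_cup below 0.02 m/s); the robot touches nothing.
It fails at once if a bottle or cup is tipped over (angle between any of brown_bottle, blue_bottle, red_cup, white_cup, yellow_cup's own z axis and vertical above 0.8 rad).
It fails at once if the tip box or the small bottle is disturbed (distance of any of tip_box, small_bottle from where it was at the start of the episode above 0.03 m).
It also fails if it takes over 141 s, if anything falls off the work surface, if the arm or the gripper's body presses on something with over 40 N, if the wrist force passes 120 N, or if a joint passes its speed limit or range.

## Working session

There is one attempt and no reset: what is moved stays moved. The work goes in short steps, Python scripts to look and compute and a tool call to move; the robot and the scene stay as the last step left them, time stands still between calls to the robot, and variables do not carry over. Pictures are saved under pics/ and viewed, at most 14 in all, crops included, and the job is handed in when it is done.

Besides the shell and the picture viewer there is one more tool, called after "Call:" by a JSON object that holds its "method" and its "body". send_rows: Moves the arm, as the interface text tells. Its arguments: {"type":"object","properties":{"motion":{"type":"string"}},"required":["motion"]}

```bash
mkdir -p pics; ls; python3 - <<'E'
from workcell import bot,vision,boxes_of
import cv2,numpy as np
print(bot.get_obs())
for c in ["scene","top","wrist"]:
    im=vision.camera(c); cv2.imwrite(f"pics/a_{c}.png",im[:,:,::-1]); print(c,vision.camera_model(c))
    if c!="wrist":
        for t in ["kit_caddy","stock_rack","spill_tray","brown_bottle","blue_bottle","red_cup","white_cup","yellow_cup","tip_box","small_bottle"]:
            print(t,[(np.round(d["rect"],1).tolist(),round(d["conf"],2)) for d in boxes_of(c,t)])
E
```

```text
pics
{'clock': 0.0, 'joint_pos': array([ 1.22802624e+00,  2.41386008e-01,  3.71487300e-03,  1.33520001e+00,
       -1.56147985e-05,  1.57077990e+00]), 'joint_vel': array([-0.00101846,  0.00046312,  0.00053289,  0.00068079, -0.00071703,
        0.00129268]), 'tau': array([ 7.80418650e-04, -3.72317111e+01,  2.52408242e+01,  1.71011098e-02,
        9.82129791e-05, -3.06879492e-06]), 'eef_pos': array([0.16783912, 0.47031233, 0.23042286]), 'tool_rot': array([ 1.70539072e-01,  9.85350368e-01, -1.02354051e-03, -1.69242651e-04]), 'ft_force': array([-0.06638687, -1.12988526,  0.39392577]), 'ft_torque': array([ 0.01816128, -0.03449998,  0.0233179 ]), 'grasp_force': 0.0, 'grip_width': 0.0855046714077926}
scene {'fov_y': 56.697128885879074, 'cx': 246.60465978506133, 'cy': 188.04896037774338, 'world_from_camera': array([[-0.91248076, -0.30893937,  0.26820762,  0.35723537],
       [-0.40910777,  0.68403276, -0.60392882,  0.54656187],
       [ 0.00311459, -0.66079925, -0.75055623,  0.74014185],
       [ 0.        ,  0.        ,  0.        ,  1.        ]])}
kit_caddy [([279.9, 220.7, 62.0, 75.4], 0.
[... 1219 characters left out ...]
hite_cup [([139.3, 265.1, 20.4, 15.7], 0.87)]
yellow_cup [([166.7, 263.6, 23.6, 16.9], 0.67)]
tip_box [([267.7, 170.9, 44.2, 37.3], 0.74), ([217.2, 247.8, 23.1, 22.7], 0.31)]
small_bottle [([286.8, 199.0, 14.7, 17.2], 0.76), ([232.0, 229.0, 13.2, 12.6], 0.65)]
wrist {'fov_y': 67.39106119346485, 'cx': 256.66390563763036, 'cy': 193.2567201507181, 'hand_eye': array([[-1.07707265e-03, -9.64441724e-01, -2.64293398e-01,
         6.63664064e-02],
       [ 9.99999371e-01, -1.12182088e-03,  1.83844833e-05,
        -1.34451373e-03],
       [-3.14220616e-04, -2.64293211e-01,  9.64442326e-01,
        -1.42491620e-01],
       [ 0.00000000e+00,  0.00000000e+00,  0.00000000e+00,
         1.00000000e+00]])}
```

```bash
python3 - <<'E'
import cv2
t=cv2.imread("pics/a_top.png"); cv2.imwrite("pics/a_topc.png",cv2.resize(t[110:310,80:400],None,fx=2.5,fy=2.5,interpolation=2))
E
```

```text
(no output)
```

View pics/a_topc.png

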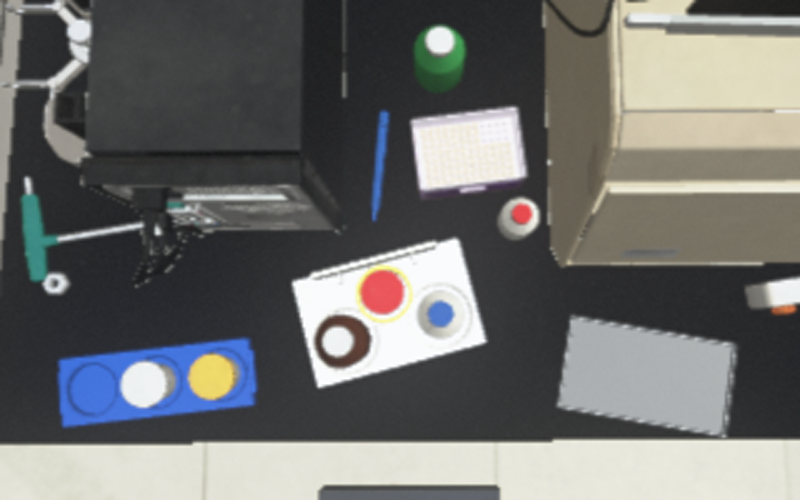

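View pics/a_scene.png

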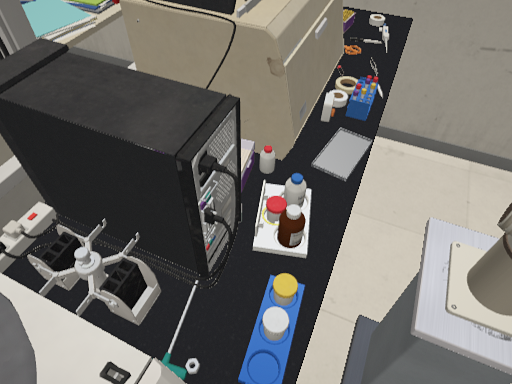

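The brown bottle could be confused with the brown one at top-view full pixel (217,247) or the green look-alike at (256,132); I choose the brown one in the caddy. The blue-capped bottle is at (257,236), while the small red-capped bottle at (287,197) is to be left alone. The wrong cup is red (232,227), white stays (139,264), yellow is at (165,261), and the empty pocket is at (117,266).

```bash
cat > h.py <<'E'
from workcell import bot,vision,boxes_of,workorder
import cv2,numpy as np
from scipy.spatial.transform import Rotation as R
def model(c):
    m=vision.camera_model(c); f=192/np.tan(np.radians(m["fov_y"]/2)); return m,f
def world_from_cam(c,obs=None):
    m,f=model(c)
    if c!="wrist": return m["world_from_camera"]
    T=np.eye(4);T[:3,:3]=R.from_quat(obs["tool_rot"]).as_matrix();T[:3,3]=obs["eef_pos"]
    return T@m["hand_eye"]
def px2w(c,uv,z,obs=None):
    m,f=model(c);T=world_from_cam(c,obs)
    d=T[:3,:3]@np.array([(uv[0]-m["cx"])/f,(uv[1]-m["cy"])/f,1]);p=T[:3,3]
    return p+d*(z-p[2])/d[2]
def w2px(c,P,obs=None):
    m,f=model(c);T=np.linalg.inv(world_from_cam(c,obs));q=T[:3,:3]@np.asarray(P)+T[:3,3]
    return np.array([f*q[0]/q[2]+m["cx"],f*q[1]/q[2]+m["cy"]])
def hsvmask(im,lo,hi):
    return cv2.inRange(cv2.cvtColor(im,cv2.COLOR_RGB2HSV),np.array(lo),np.array(hi))
def blob(mask,near,rad=40):
    n,l,s,c=cv2.connectedComponentsWithStats(mask)
    k=[i for i in range(1,n) if s[i,4]>15 and np.hypot(*(c[i]-near))<rad]
    i=max(k,key=lambda i:s[i,4]); return c[i],s[i,4],(l==i).astype(np.uint8)
def goto(target,yaw_y):
    """shift in tool axes (cm) and twist from the measured pose to target xyz, closing line along world angle yaw_y"""
    o=bot.get_obs();M=R.from_quat(o["tool_rot"]).as_matrix()
    d=M.T@(np.asarray(target)-o["eef_pos"])*100
    cur=np.arctan2(M[1,1],M[0,1]); tw=-(yaw_y-cur); tw=(tw+np.pi/2)%np.pi-np.pi/2
    return np.round(d,2),round(tw,3),round(o["joint_pos"][5],2)
E
python3 - <<'E'
from h import *
im=cv2.cvtColor(cv2.imread("pics/a_top.png"),cv2.COLOR_BGR2RGB)
for n,lo,hi,near,z in [("red",(0,120,80),(8,255,255),(232,227),.065),("blue",(105,120,60),(125,255,255),(256,236),.105),("yel",(18,90,120),(32,255,255),(165,261),.065),("white",(0,0,190),(180,40,255),(139,264),.065),("brownCap",(0,0,150),(180,50,255),(216,246),.12),("smallred",(0,120,80),(8,255,255),(288,196),.082)]:
    m=hsvmask(im,lo,hi)
    if n in("brownCap",): m[:, :208]=0;m[:,226:]=0;m[:236]=0;m[256:]=0
    if n=="white": m[:,152:]=0
    c,a,_=blob(m,near,9); print(n,c.round(1),a,px2w("top",c,z).round(4))
m=hsvmask(im,(105,120,60),(125,255,255)); c,a,b=blob(m,(140,264)); b=cv2.morphologyEx(b,cv2.MORPH_CLOSE,np.ones((5,5)))
pts=cv2.boxPoints(cv2.minAreaRect(cv2.findNonZero(b)));print("rack",[px2w("top",p,.018)[:2].round(4).tolist() for p in pts])
m=cv2.inRange(im,(110,120,120),(190,190,190)); m[:,:295]=0;m[:232]=0;m[290:]=0;c,a,b=blob(m,(339,262));pts=cv2.boxPoints(cv2.minAreaRect(cv2.findNonZero(b)));print("tray",a,[px2w("top",p,.008)[:2].round(4).tolist() for p in pts],px2w("top",c,.003))
E
```

```text
red [227.5 223.1] 19 [0.5225 0.029  0.065 ]
blue [255.8 235.1] 66 [ 0.4872 -0.051   0.105 ]
yel [164.5 260.2] 253 [0.4196 0.2055 0.065 ]
white [137.2 263.3] 258 [0.4113 0.2815 0.065 ]
brownCap [214.6 246.1] 124 [0.4581 0.0595 0.12  ]Traceback (most recent call last):
  File "<stdin>", line 7, in <module>
  File "h.py", line 23, in blob
    i=max(k,key=lambda i:s[i,4]); return c[i],s[i,4],(l==i).astype(np.uint8)
ValueError: max() iterable argument is empty
```

```bash
python3 - <<'E'
from h import *
im=cv2.cvtColor(cv2.imread("pics/a_top.png"),cv2.COLOR_BGR2RGB)
m=hsvmask(im,(0,120,80),(8,255,255))|hsvmask(im,(168,120,80),(180,255,255))
for near,z in [((232,227),.065),((288,196),.082)]:
    c,a,_=blob(m,near,9); print(c.round(1),a,px2w("top",c,z).round(4))
m=hsvmask(im,(105,120,60),(125,255,255)); c,a,b=blob(m,(130,264)); b=cv2.morphologyEx(b,cv2.MORPH_CLOSE,np.ones((5,5)))
pts=cv2.boxPoints(cv2.minAreaRect(cv2.findNonZero(b)));print("rack",[px2w("top",p,.018)[:2].round(4).tolist() for p in pts])
m=cv2.inRange(im,(110,120,120),(190,190,190)); m[:,:295]=0;m[:232]=0;m[290:]=0;c,a,b=blob(m,(339,262));pts=cv2.boxPoints(cv2.minAreaRect(cv2.findNonZero(b)));print("tray",a,[px2w("top",p,.008)[:2].round(4).tolist() for p in pts],px2w("top",c,.003))
# caddy fit
A=np.array([[-.02,.0575],[-.02,-.0575]]);B=np.array([[.4581,.0595],[.4872,-.0510]])
d=B[0]-B[1];th=np.arctan2(d[1],d[0])-np.pi/2;c,s=np.cos(th),np.sin(th);Rm=np.array([[c,-s],[s,c]])
t=B.mean(0)-Rm@A.mean(0);print("caddy",t,th,"cup pred",t+Rm@[.022,0])
d=np.array([.4113,.2815])-[.4196,.2055];print("rack th",np.arctan2(d[1],d[0])-np.pi/2)
E
```

```text
[232.4 226.3] 216 [0.5134 0.0149 0.065 ]
[288.2 195.1] 42 [ 0.6    -0.1439  0.082 ]
rack [[0.4398, 0.4031], [0.4641, 0.1709], [0.3835, 0.16], [0.3598, 0.3899]]
tray 2489 [[0.3788, -0.1882], [0.4862, -0.2102], [0.4499, -0.4119], [0.3434, -0.3872]] [ 0.4141418  -0.29896185  0.003     ]
caddy [0.49199058 0.00934331] 0.2575018886885798 cup pred [0.51326523 0.01494596]
rack th 0.10877942473880298
```

```bash
python3 - <<'E'
from h import *
print(goto([.4872,-.051,.22],np.pi/2+.2575))
E
```

```text
(array([-47.6 , -38.43,   1.13]), np.float64(-0.6), np.float64(1.57))
```

Call:
{"method": "send_rows", "body": {"motion": "-1 -3 -2.4 0 -0.13; -1 -6 -4.8 0 -0.26; -1 -9 -7.2 0 -0.39; -1 -12 -9.6 0.5 -0.52; -1 -15 -12 1 -0.6"}}

```text
clock: 1.65
eef_pos: [0.2696, 0.3063, 0.2215]
tool_rot: [-0.131, 0.991, 0.0, 0.0]
ft_force: [0.1, 0.2, 0.6]
grip_width: 0.0854
grasp_force: 0.0
```

```bash
python3 - <<'E'
from h import *
print(goto([.4872,-.051,.22],np.pi/2+.2575))
E
```

```text
(array([-11.76, -40.15,   0.14]), np.float64(0.004), np.float64(0.59))
```

Call:
{"method": "send_rows", "body": {"motion": "-1 -1.2 -4 0 0; -1 -2.4 -8 0 0; -1 -3.6 -12 0 0; -1 -4.8 -16 0 0; -1 -6 -20 0 0"}}

```text
clock: 2.15
eef_pos: [0.3786, 0.1278, 0.2216]
tool_rot: [-0.128, 0.992, 0.0, 0.0]
ft_force: [1.1, 0.1, -0.3]
grip_width: 0.0852
grasp_force: 0.0
```

Call:
{"method": "send_rows", "body": {"motion": "-1 -1.2 -4 0 0; -1 -2.4 -8 0 0; -1 -3.6 -12 0 0; -1 -4.8 -16 0 0; -1 -5.8 -20.1 0 0"}}

```text
clock: 2.65
eef_pos: [0.486, -0.052, 0.2214]
tool_rot: [-0.128, 0.992, 0.0, 0.0]
ft_force: [0.5, 0.7, -0.8]
grip_width: 0.0853
grasp_force: 0.0
```

```bash
python3 - <<'E'
from h import *
print(goto([.4872,-.051,.22],np.pi/2+.2575))
o=bot.get_obs();im=vision.camera("wrist");cv2.imwrite("pics/w1.png",im[:,:,::-1])
for p in [(.4872,-.051,.105),(.4581,.0595,.12),(.5133,.015,.065)]: print(w2px("wrist",p,o).round(0))
E
```

```text
(array([-0.14,  0.06,  0.14]), np.float64(-0.0), np.float64(-0.36))
[259. 191.]
[389. 195.]
[310. 218.]
```

View pics/w1.png

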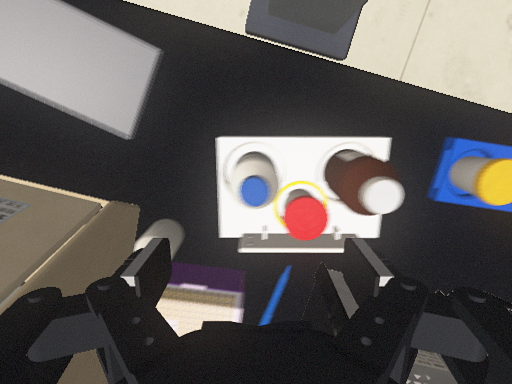

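Close view: blue-capped bottle at (255,192), brown at (382,195), red cup at (306,217) and yellow at (496,182), all as described; the choice holds. Predictions are about 4–6 px off, so I'll fuse them.

```bash
python3 - <<'E'
from h import *
o=bot.get_obs();im=cv2.cvtColor(cv2.imread("pics/w1.png"),cv2.COLOR_BGR2RGB)
red=hsvmask(im,(0,120,80),(8,255,255))|hsvmask(im,(168,120,80),(180,255,255))
wh=hsvmask(im,(0,0,120),(180,60,255));w2=wh.copy();w2[:,:358]=0;w2[:,405:]=0;w2[:176]=0;w2[216:]=0
cad=hsvmask(im,(0,0,200),(180,40,255))
for n,m,near,z in [("blue",hsvmask(im,(105,120,60),(125,255,255)),(255,192),.105),("red",red,(306,217),.065),("brown",w2,(382,195),.12)]:
    c,a,_=blob(m,near,14);print(n,c.round(1),a,px2w("wrist",c,z,o).round(4))
# caddy corners seen (near edge, z=.018) approx by eye
for p in [(217,137),(391,137),(220,237)]:print(px2w("wrist",p,.018,o).round(4))
c=np.array([.492,.0093]);th=.2575;Rm=np.array([[np.cos(th),-np.sin(th)],[np.sin(th),np.cos(th)]])
for a in [(-.064,-.102),(-.064,.102)]:print("pred",c+Rm@a)
E
```

```text
blue [253.9 191.1] 567 [ 0.492 -0.061  0.105]
red [305.1 217.9] 1500 [0.5181 0.0031 0.065 ]
brown [380.9 195.6] 1375 [0.4642 0.0471 0.12  ]
[ 0.4617 -0.115   0.018 ]
[0.4107 0.0838 0.018 ]
[ 0.5859 -0.084   0.018 ]
pred [ 0.45608581 -0.10563551]
pred [0.4041344  0.09163854]
```

Call:
{"method": "send_rows", "body": {"motion": "-1 0 0 0 0; -1 0 0 0 0; -1 0 0 0 0"}}

```text
clock: 3.0
eef_pos: [0.4845, -0.0494, 0.2213]
tool_rot: [-0.129, 0.992, 0.0, -0.0]
ft_force: [0.2, 0.4, -0.4]
grip_width: 0.0856
grasp_force: 0.0
```

```bash
cat >> h.py <<'E'
def wristcaps(o,im,ref):
    """refine expected world cap/lid centres {name:(xyz)} by colour blob in the wrist picture"""
    red=hsvmask(im,(0,120,80),(8,255,255))|hsvmask(im,(168,120,80),(180,255,255))
    out={}
    for n,P in ref.items():
        m={"blue":lambda:hsvmask(im,(105,120,60),(125,255,255)),"red":lambda:red,"yellow":lambda:hsvmask(im,(18,90,100),(32,255,255)),"brown":lambda:hsvmask(im,(0,0,120),(180,60,255))}[n]()
        u=w2px("wrist",P,o)
        if n=="brown":
            k=np.zeros_like(m);cv2.circle(k,tuple(int(v) for v in u),24,255,-1);m=m&k
        c,a,_=blob(m,u,16);out[n]=(px2w("wrist",c,P[2],o).round(4),c.round(1),u.round(1),a)
    return out
E
python3 - <<'E'
from h import *
o=bot.get_obs();im=vision.camera("wrist");cv2.imwrite("pics/w2.png",im[:,:,::-1])
print(o["eef_pos"],np.abs(o["joint_vel"]).max())
for k,v in wristcaps(o,im,{"blue":(.4872,-.051,.105),"red":(.5133,.015,.065),"brown":(.4581,.0595,.12),"yellow":(.4196,.2055,.065)}).items():print(k,*v)
E
```

```text
[ 0.48453828 -0.04939429  0.22130514] 0.009897088999525556
blue [ 0.488  -0.0529  0.105 ] [253.5 191.9] [255.7 191.6] 670
red [0.5129 0.012  0.065 ] [305.2 218.1] [307.6 219.1] 1620
brown [0.4591 0.0556 0.12  ] [380.8 196. ] [385.4 196. ] 1215
yellow [0.423 0.195 0.065] [494.3 182.3] [504.7 181.8] 1526
```

```bash
python3 - <<'E'
from h import *
print(goto([.4875,-.052,.090],np.pi/2+.2575))
E
```

```text
(array([-0.21, -0.34, 13.14]), np.float64(0.001), np.float64(-0.36))
```

Call:
{"method": "send_rows", "body": {"motion": "-0.6 -0.2 -0.3 3 0; -0.6 -0.2 -0.3 6 0; -0.6 -0.2 -0.3 9 0; -0.6 -0.2 -0.3 11.5 0; -0.6 -0.2 -0.3 13.1 0"}}

```text
clock: 3.55
eef_pos: [0.4863, -0.0513, 0.0887]
tool_rot: [-0.129, 0.992, 0.0, -0.001]
ft_force: [0.0, 0.4, 0.7]
grip_width: 0.0681
grasp_force: 0.0
```

Call:
{"method": "send_rows", "body": {"motion": "-0.6 0 0 0 0; 1 0 0 0 0; 1 0 0 0 0; 1 0 0 0 0; 1 0 0 0 0"}}

```text
clock: 4.05
eef_pos: [0.4891, -0.0524, 0.092]
tool_rot: [-0.128, 0.992, 0.0, 0.002]
ft_force: [-2.2, 1.3, 6.8]
grip_width: 0.0264
grasp_force: 58.9
```

Call:
{"method": "send_rows", "body": {"motion": "1 0 0 0 0; 1 0 0 0 0; 1 0 0 0 0; 1 0 0 0 0; 1 0 0 0 0"}}

```text
clock: 4.55
eef_pos: [0.4891, -0.0525, 0.092]
tool_rot: [-0.128, 0.992, 0.0, 0.002]
ft_force: [-1.1, 1.3, 7.2]
grip_width: 0.0264
grasp_force: 58.9
```

```bash
python3 - <<'E'
from h import *
im=vision.camera("wrist");cv2.imwrite("pics/w3.png",im[:,:,::-1]);o=bot.get_obs();print(o["eef_pos"],o["grip_width"],o["grasp_force"],o["ft_force"])
E
```

```text
[ 0.48909357 -0.05248879  0.09204711] 0.026136780748945845 58.9419721129525 [-0.36132372  1.83539849  5.25967606]
```

View pics/w3.png

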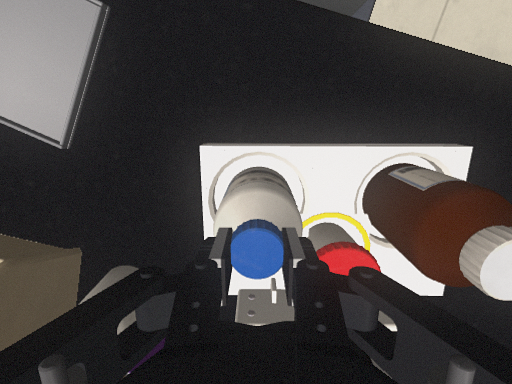

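The blue cap at (257,248) is between the fingers, and the red cup is untouched. I'll lift.

Call:
{"method": "send_rows", "body": {"motion": "1 0 0 -1 0; 1 0 0 -3 0; 1 0 0 -5 0; 1 0 0 -7.5 0; 1 0 0 -10 0"}}

```text
clock: 5.1
eef_pos: [0.4872, -0.0529, 0.1913]
tool_rot: [-0.128, 0.992, -0.0, -0.001]
ft_force: [0.7, 0.2, -1.7]
grip_width: 0.026
grasp_force: 59.5
```

```bash
python3 - <<'E'
from h import *
o=bot.get_obs();print(o["eef_pos"],o["tool_rot"],o["grip_width"],o["grasp_force"],o["ft_force"])
print(goto([.4062,-.3466,.19],np.pi/2+.2575))
im=vision.camera("scene");cv2.imwrite("pics/s2.png",cv2.resize(im[100:260,200:400],None,fx=3,fy=3)[:,:,::-1])
E
```

```text
[ 0.48715659 -0.05287771  0.19125692] [-1.28103603e-01  9.91760580e-01 -2.75101920e-05 -6.46969265e-04] 0.026035058967886503 59.544155754265375 [ 0.65800309  0.19690161 -1.74645175]
(array([ 15.29, -26.35,   0.14]), np.float64(-0.001), np.float64(-0.36))
```

View pics/s2.png

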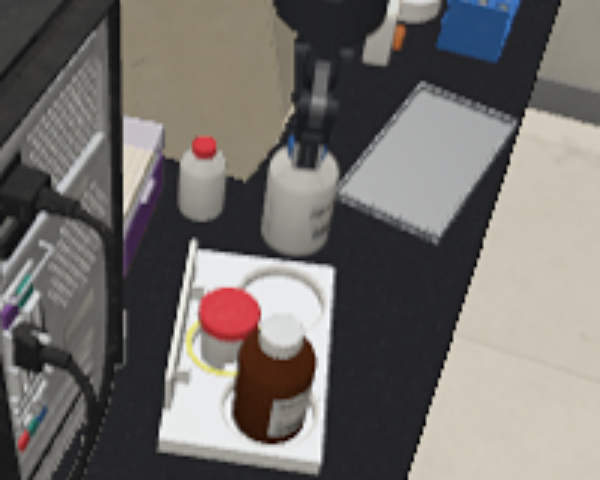

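The bottle hangs upright from the fingers, clear of the caddy. I'll carry it to the tray.

Call:
{"method": "send_rows", "body": {"motion": "1 1.5 -2.6 0 0; 1 3.5 -6 0 0; 1 5.5 -9.5 0 0; 1 7.5 -13 0 0; 1 9.5 -16.4 0 0"}}

```text
clock: 5.65
eef_pos: [0.4367, -0.2369, 0.1902]
tool_rot: [-0.128, 0.992, 0.0, -0.0]
ft_force: [0.4, 0.5, -2.9]
grip_width: 0.0261
grasp_force: 59.6
```

Call:
{"method": "send_rows", "body": {"motion": "1 2 -3.5 0 0; 1 4 -6.9 0 0; 1 5.8 -9.9 0 0; 1 5.8 -9.9 0 0; 1 5.8 -9.9 0 0"}}

```text
clock: 6.15
eef_pos: [0.4059, -0.3464, 0.1898]
tool_rot: [-0.127, 0.992, 0.001, -0.0]
ft_force: [-0.1, -0.2, -1.0]
grip_width: 0.0261
grasp_force: 59.8
```

```bash
python3 - <<'E'
from h import *
print(goto([.4062,-.3466,.0905],np.pi/2+.2575),bot.get_obs()["grip_width"])
o=bot.get_obs();im=vision.camera("wrist");cv2.imwrite("pics/w4.png",im[:,:,::-1])
# tray corners expected
c=np.array([.4146,-.2993]);th=-.177;Rm=np.array([[np.cos(th),-np.sin(th)],[np.sin(th),np.cos(th)]])
for a in [(-.055,-.1),(-.055,.1),(.055,.1),(.055,-.1)]:print(a,w2px("wrist",[*(c+Rm@a),.011],o).round(0))
E
```

```text
(array([-0.03, -0.04,  9.93]), np.float64(-0.003), np.float64(-0.96)) 0.026100079876121365
(-0.055, -0.1) [235. 110.]
(-0.055, 0.1) [394. 186.]
(0.055, 0.1) [347. 264.]
(0.055, -0.1) [197. 200.]
```

View pics/w4.png

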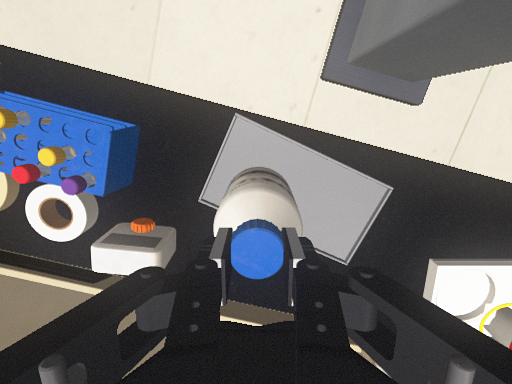

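Tray corners at (237,113), (393,188), (347,264) and (199,203) agree with the prediction; the bottle is over the left half. I'll lower it and release.

Call:
{"method": "send_rows", "body": {"motion": "1 0 0 3 0; 1 0 0 6 0; 1 0 0 8 0; 1 0 0 9.2 0; 1 0 0 9.8 0"}}

```text
clock: 6.7
eef_pos: [0.4067, -0.3446, 0.0913]
tool_rot: [-0.129, 0.992, 0.001, -0.001]
ft_force: [0.3, 0.2, -1.3]
grip_width: 0.0253
grasp_force: 59.8
```

Call:
{"method": "send_rows", "body": {"motion": "1 0 0 0.1 0; 1 0 0 0.1 0; 0.2 0 0 0 0; -0.3 0 0 -0.1 0; -0.5 0 0 -0.2 0"}}

```text
clock: 7.2
eef_pos: [0.4074, -0.3466, 0.0955]
tool_rot: [-0.128, 0.992, -0.001, 0.001]
ft_force: [-0.4, -0.1, 0.5]
grip_width: 0.0621
grasp_force: 0.0
```

Call:
{"method": "send_rows", "body": {"motion": "-0.5 0 0 0 0; -0.5 0 0 -2 0; -0.5 0 0 -5 0; -0.5 0 0 -9 0; -0.5 0 0 -13 0"}}

```text
clock: 7.7
eef_pos: [0.4064, -0.3457, 0.2255]
tool_rot: [-0.128, 0.992, 0.0, -0.0]
ft_force: [0.2, 0.6, -1.3]
grip_width: 0.0641
grasp_force: 0.0
```

```bash
python3 - <<'E'
from h import *
print(goto([.4586,.058,.22],np.pi/2+.2575),bot.get_obs()["eef_pos"])
im=vision.camera("top");cv2.imwrite("pics/t2.png",im[:,:,::-1])
c,a,_=blob(hsvmask(im,(105,120,60),(125,255,255)),w2px("top",(.4062,-.3466,.103)),14);print(px2w("top",c,.103),a)
E
```

```text
(array([-15.32,  37.71,   0.57]), np.float64(-0.0), np.float64(-0.96)) [ 0.40635663 -0.34571183  0.22549935]
[ 0.40643665 -0.34294128  0.103     ] 77
```

Call:
{"method": "send_rows", "body": {"motion": "-0.5 -1.7 4.2 0 0; -0.5 -3.4 8.4 0 0; -0.5 -5.1 12.6 0 0; -0.5 -6.8 16.8 0 0; -0.5 -8.5 21 0 0"}}

```text
clock: 8.25
eef_pos: [0.4355, -0.1197, 0.2245]
tool_rot: [-0.128, 0.992, -0.0, 0.001]
ft_force: [1.2, 0.9, 0.1]
grip_width: 0.0642
grasp_force: 0.0
```

Call:
{"method": "send_rows", "body": {"motion": "-0.5 -1.7 4.2 0 0; -0.5 -3.4 8.4 0 0; -0.5 -5.1 12.6 0 0; -0.5 -6.8 16.7 0 0; -0.5 -6.8 16.7 0 0"}}

```text
clock: 8.75
eef_pos: [0.4593, 0.0622, 0.2244]
tool_rot: [-0.132, 0.991, 0.001, 0.001]
ft_force: [0.1, -1.7, 0.1]
grip_width: 0.0641
grasp_force: 0.0
```

Call:
{"method": "send_rows", "body": {"motion": "-0.5 0 0 0 0; -0.5 0 0 0 0"}}

```text
clock: 8.95
eef_pos: [0.4586, 0.0568, 0.2243]
tool_rot: [-0.128, 0.992, -0.0, -0.0]
ft_force: [0.0, -0.7, -0.4]
grip_width: 0.064
grasp_force: 0.0
```

```bash
python3 - <<'E'
from h import *
print(goto([.4586,.058,.105],np.pi/2+.2575))
o=bot.get_obs();im=vision.camera("wrist")
for k,v in wristcaps(o,im,{"red":(.5133,.014,.065),"brown":(.4586,.058,.12),"yellow":(.4196,.2055,.065)}).items():print(k,*v)
E
```

```text
(array([-0.03,  0.12, 11.93]), np.float64(-0.001), np.float64(-0.13))
red [0.5124 0.0138 0.065 ] [208.2 215.5] [208.2 216.3] 1581
brown [0.4587 0.0579 0.12  ] [259.5 193.2] [259.6 193.1] 1009
yellow [0.4202 0.2027 0.065 ] [398.7 179. ] [401.3 179.1] 1843
```

Call:
{"method": "send_rows", "body": {"motion": "-0.5 0 0.1 3 0; -0.5 0 0.1 6 0; -0.5 0 0.1 9 0; -0.5 0 0.1 11 0; -0.5 0 0.1 11.9 0"}}

```text
clock: 9.5
eef_pos: [0.457, 0.0568, 0.1034]
tool_rot: [-0.127, 0.992, -0.0, -0.002]
ft_force: [-0.8, -0.1, -0.6]
grip_width: 0.0637
grasp_force: 0.0
```

Call:
{"method": "send_rows", "body": {"motion": "-0.5 0 0 0 0; 1 0 0 0 0; 1 0 0 0 0; 1 0 0 0 0; 1 0 0 0 0"}}

```text
clock: 10.0
eef_pos: [0.4599, 0.0587, 0.107]
tool_rot: [-0.128, 0.992, -0.0, 0.002]
ft_force: [-0.9, 0.1, 5.5]
grip_width: 0.0294
grasp_force: 59.3
```

Call:
{"method": "send_rows", "body": {"motion": "1 0 0 0 0; 1 0 0 0 0; 1 0 0 -0.5 0; 1 0 0 -1 0; 1 0 0 -1 0"}}

```text
clock: 10.5
eef_pos: [0.4587, 0.0586, 0.1157]
tool_rot: [-0.128, 0.992, -0.0, 0.0]
ft_force: [1.1, 1.1, -2.9]
grip_width: 0.0291
grasp_force: 59.5
```

Call:
{"method": "send_rows", "body": {"motion": "1 0 0 -1 0; 1 0 0 -3 0; 1 0 0 -5 0; 1 0 0 -7.5 0; 1 0 0 -9 0"}}

```text
clock: 11.0
eef_pos: [0.4591, 0.0586, 0.2075]
tool_rot: [-0.128, 0.992, -0.0, 0.001]
ft_force: [0.9, -0.2, -4.1]
grip_width: 0.0292
grasp_force: 59.6
```

```bash
python3 - <<'E'
from h import *
print(goto([.4236,-.249,.2],np.pi/2+.2575),bot.get_obs()["eef_pos"])
E
```

```text
(array([ 11.26, -28.84,   0.73]), np.float64(-0.0), np.float64(-0.13)) [0.45912023 0.05856424 0.20747885]
```

Call:
{"method": "send_rows", "body": {"motion": "1 1 -2.6 0 0; 1 2.4 -6.2 0 0; 1 4 -10.3 0 0; 1 5.6 -14.4 0 0; 1 7.2 -18.5 0 0"}}

```text
clock: 11.5
eef_pos: [0.4354, -0.1402, 0.2058]
tool_rot: [-0.129, 0.992, -0.0, 0.0]
ft_force: [2.0, 0.2, -3.0]
grip_width: 0.0294
grasp_force: 59.8
```

Call:
{"method": "send_rows", "body": {"motion": "1 1.5 -3.8 0 0; 1 2.9 -7.3 0 0; 1 4.1 -10.3 0 0; 1 4.1 -10.3 0 0; 1 4.1 -10.3 0 0"}}

```text
clock: 12.0
eef_pos: [0.4221, -0.2492, 0.2053]
tool_rot: [-0.127, 0.992, 0.001, -0.0]
ft_force: [0.8, -0.2, -2.8]
grip_width: 0.0294
grasp_force: 60.1
```

```bash
python3 - <<'E'
from h import *
print(goto([.4236,-.249,.105],np.pi/2+.2575),bot.get_obs()["eef_pos"])
E
```

```text
(array([-0.16, -0.03, 10.03]), np.float64(-0.002), np.float64(-0.79)) [ 0.42206811 -0.2491957   0.20525797]
```

Call:
{"method": "send_rows", "body": {"motion": "1 0 0 3 0; 1 0 0 6 0; 1 0 0 8 0; 1 0 0 9.4 0; 1 0 0 10 0"}}

```text
clock: 12.5
eef_pos: [0.4221, -0.2467, 0.105]
tool_rot: [-0.129, 0.992, 0.001, -0.001]
ft_force: [-5.8, 6.6, 32.1]
grip_width: 0.0293
grasp_force: 64.6
```

Call:
{"method": "send_rows", "body": {"motion": "1 0 0 0.1 0; 1 0 0 0.1 0; 0.2 0 0 0 0; -0.3 0 0 -0.1 0; -0.5 0 0 -0.2 0"}}

```text
clock: 13.0
eef_pos: [0.4231, -0.2491, 0.108]
tool_rot: [-0.128, 0.992, -0.001, 0.001]
ft_force: [-0.1, 0.1, -0.2]
grip_width: 0.0614
grasp_force: 0.0
```

Call:
{"method": "send_rows", "body": {"motion": "-0.5 0 0 0 0; -0.5 0 0 -2 0; -0.5 0 0 -5 0; -0.5 0 0 -8 0; -0.5 0 0 -11 0"}}

```text
clock: 13.5
eef_pos: [0.4224, -0.2488, 0.2185]
tool_rot: [-0.128, 0.992, -0.0, -0.0]
ft_force: [0.8, -0.3, -0.2]
grip_width: 0.0642
grasp_force: 0.0
```

```bash
python3 - <<'E'
from h import *
print(goto([.513,.0145,.21],np.pi/2+.2575),bot.get_obs()["eef_pos"])
im=vision.camera("top");cv2.imwrite("pics/t3.png",cv2.resize(im[180:310,180:400],None,fx=3,fy=3)[:,:,::-1])
E
```

```text
(array([-15.46,  23.17,   0.85]), np.float64(-0.001), np.float64(-0.79)) [ 0.42235863 -0.24883322  0.21849812]
```

View pics/t3.png

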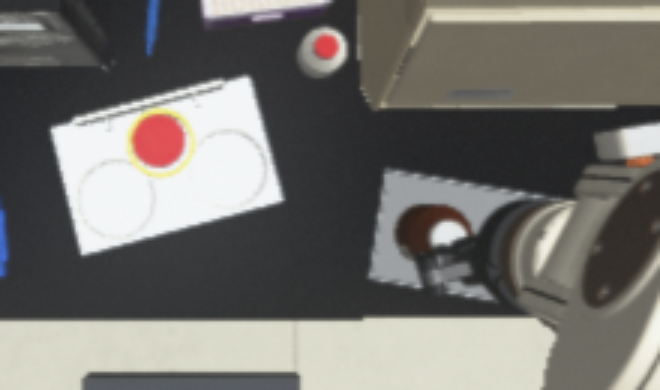

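Both bottles stand in the tray (brown cap at (440,235) in the crop), and the red cup at (160,140) is undisturbed. Next is the red cup.

Call:
{"method": "send_rows", "body": {"motion": "-0.5 -2.5 3.8 0 0; -0.5 -5 7.6 0 0; -0.5 -7.5 11.4 0 0; -0.5 -10 15.2 0 0; -0.5 -12.5 19 0 0"}}

```text
clock: 14.05
eef_pos: [0.4955, -0.0317, 0.2175]
tool_rot: [-0.128, 0.992, -0.0, 0.0]
ft_force: [0.5, 0.2, -0.6]
grip_width: 0.0641
grasp_force: 0.0
```

Call:
{"method": "send_rows", "body": {"motion": "-0.5 -1.5 2.1 0 0; -0.5 -3 4.2 0 0; -0.5 -3 4.2 0 0; -0.5 -3 4.2 0 0; -0.5 -3 4.2 0 0"}}

```text
clock: 14.55
eef_pos: [0.5131, 0.0142, 0.2172]
tool_rot: [-0.128, 0.992, -0.0, -0.0]
ft_force: [-0.2, 0.5, -0.4]
grip_width: 0.064
grasp_force: 0.0
```

```bash
python3 - <<'E'
from h import *
print(goto([.513,.0142,.023],np.pi/2+.2575))
o=bot.get_obs();im=vision.camera("wrist")
for k,v in wristcaps(o,im,{"red":(.5133,.014,.065),"yellow":(.4196,.2055,.065)}).items():print(k,*v)
E
```

```text
(array([-0.  ,  0.  , 19.42]), np.float64(-0.001), np.float64(-0.23))
red [0.5134 0.0132 0.065 ] [256.9 180.9] [257.7 181. ] 1767
yellow [0.4212 0.2019 0.065 ] [460.6 140.7] [464.5 140.1] 2226
```

Call:
{"method": "send_rows", "body": {"motion": "-0.5 0 0 4 0; -0.5 0 0 8 0; -0.5 0 0 11 0; -0.5 0 0 13.5 0; -0.5 0 0 15.5 0"}}

```text
clock: 15.1
eef_pos: [0.5123, 0.0137, 0.0608]
tool_rot: [-0.127, 0.992, -0.0, -0.001]
ft_force: [-0.5, -0.0, -0.9]
grip_width: 0.0645
grasp_force: 0.0
```

Call:
{"method": "send_rows", "body": {"motion": "-0.5 0 0 1.5 0; -0.5 0 0 2.7 0; -0.5 0 0 3.5 0; -0.5 0 0 3.9 0; -0.5 0 0 3.9 0"}}

```text
clock: 15.6
eef_pos: [0.5134, 0.0148, 0.0232]
tool_rot: [-0.128, 0.992, 0.0, -0.0]
ft_force: [0.1, -1.0, 0.3]
grip_width: 0.064
grasp_force: 0.0
```

Call:
{"method": "send_rows", "body": {"motion": "0.2 0 0 0 0; 1 0 0 0 0; 1 0 0 0 0; 1 0 0 0 0; 1 0 0 0 0"}}

```text
clock: 16.1
eef_pos: [0.5145, 0.0151, 0.0243]
tool_rot: [-0.128, 0.992, -0.0, 0.001]
ft_force: [-0.1, -1.0, 5.7]
grip_width: 0.0449
grasp_force: 61.5
```

Call:
{"method": "send_rows", "body": {"motion": "1 0 0 0 0; 1 0 0 -0.5 0; 1 0 0 -1.5 0; 1 0 0 -2.5 0; 1 0 0 -2.5 0"}}

```text
clock: 16.6
eef_pos: [0.5148, 0.0151, 0.0501]
tool_rot: [-0.128, 0.992, -0.0, 0.002]
ft_force: [0.9, -0.2, -0.1]
grip_width: 0.0449
grasp_force: 61.2
```

```bash
python3 - <<'E'
from h import *
im=vision.camera("wrist");cv2.imwrite("pics/w5.png",im[:,:,::-1]);o=bot.get_obs();print(o["eef_pos"],o["grip_width"],o["grasp_force"],o["ft_force"])
E
```

```text
[0.51436154 0.0150762  0.04943542] 0.04465660851760935 61.204127222299576 [-0.13654548 -0.36710029 -0.26578134]
```

View pics/w5.png

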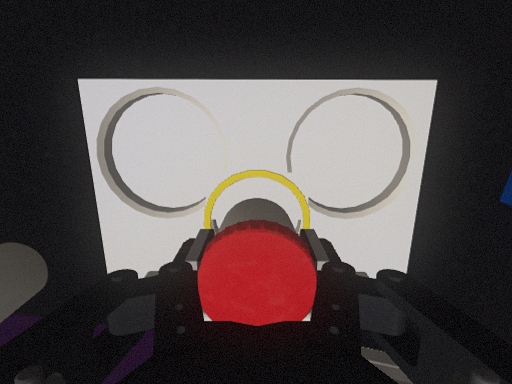

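The red cup is held at (257,270), out of its yellow collar. I'll raise it and carry it to the rack's empty pocket.

Call:
{"method": "send_rows", "body": {"motion": "1 0 0 -2 0; 1 0 0 -5 0; 1 0 0 -8 0; 1 0 0 -9 0; 1 0 0 -9 0"}}

```text
clock: 17.15
eef_pos: [0.5146, 0.0151, 0.1397]
tool_rot: [-0.128, 0.992, -0.0, 0.002]
ft_force: [-0.6, -0.2, -0.3]
grip_width: 0.0444
grasp_force: 61.2
```

```bash
python3 - <<'E'
from h import *
print(goto([.4035,.3556,.14],np.pi/2+.105),bot.get_obs()["eef_pos"],bot.get_obs()["grip_width"])
E
```

```text
(array([ 2.08, 35.76, -0.07]), np.float64(0.152), np.float64(-0.23)) [0.51461689 0.01505354 0.13968035] 0.04436453871711053
```

Call:
{"method": "send_rows", "body": {"motion": "1 1 3 0 0; 1 2 7 0 0; 1 2.5 11 0 0; 1 2.5 15 0 0; 1 2.5 19 0 0"}}

```text
clock: 17.65
eef_pos: [0.439, 0.1931, 0.1364]
tool_rot: [-0.128, 0.992, -0.0, -0.002]
ft_force: [0.3, 0.3, -1.5]
grip_width: 0.0446
grasp_force: 61.3
```

Call:
{"method": "send_rows", "body": {"motion": "1 0 4 0 0.05; 1 -0.2 8 0 0.1; 1 -0.3 12 0 0.15; 1 -0.4 15 0 0.152; 1 -0.4 16.7 0 0.152"}}

```text
clock: 18.15
eef_pos: [0.4007, 0.3564, 0.1361]
tool_rot: [-0.054, 0.999, -0.001, -0.001]
ft_force: [1.0, -0.4, 0.4]
grip_width: 0.0447
grasp_force: 61.3
```

Call:
{"method": "send_rows", "body": {"motion": "1 0 0 0 0; 1 0 0 0 0; 1 0 0 0 0"}}

```text
clock: 18.45
eef_pos: [0.4024, 0.3534, 0.1377]
tool_rot: [-0.052, 0.999, -0.001, -0.0]
ft_force: [0.8, -0.7, -0.2]
grip_width: 0.0447
grasp_force: 61.3
```

```bash
python3 - <<'E'
from h import *
o=bot.get_obs();im=vision.camera("wrist");cv2.imwrite("pics/w6.png",im[:,:,::-1])
print(o["eef_pos"],goto([.4035,.3556,.0245],np.pi/2+.105))
th=.105;Rm=np.array([[np.cos(th),-np.sin(th)],[np.sin(th),np.cos(th)]]);c=np.array([.4115,.280])
for a in [(-.039,-.115),(-.039,.115),(.039,.115),(.039,-.115),(0,.076)]:print(a,w2px("wrist",[*(c+Rm@a),.018],o).round(0))
E
```

```text
[0.40237098 0.35340521 0.13774598] (array([-0.12,  0.22, 11.35]), np.float64(-0.002), np.float64(0.62))
(-0.039, -0.115) [ 50. 149.]
(-0.039, 0.115) [304. 148.]
(0.039, 0.115) [300. 228.]
(0.039, -0.115) [ 65. 229.]
(0, 0.076) [261. 190.]
```

View pics/w6.png

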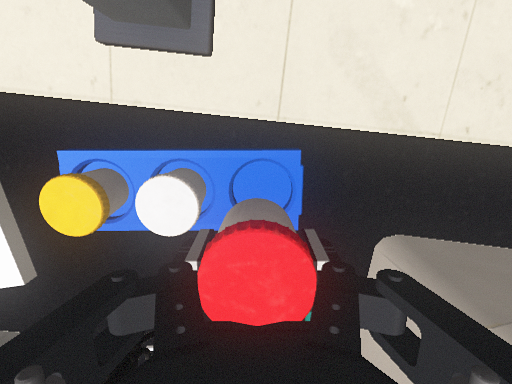

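The rack's empty pocket is seen at (263,188), predicted at (261,190). Yellow is at (75,205) and white at (168,202). I'll lower the cup in.

Call:
{"method": "send_rows", "body": {"motion": "1 -0.1 0.3 2 0; 1 -0.1 0.3 5 0; 1 -0.1 0.3 7.5 0; 1 -0.1 0.3 9 0; 1 -0.1 0.3 9.5 0"}}

```text
clock: 19.0
eef_pos: [0.4023, 0.3558, 0.0415]
tool_rot: [-0.052, 0.999, -0.001, -0.001]
ft_force: [-0.6, -0.8, -0.5]
grip_width: 0.0447
grasp_force: 61.3
```

Call:
{"method": "send_rows", "body": {"motion": "1 0 0 0.6 0; 1 0 0 1.1 0; 1 0 0 1.5 0; 1 0 0 1.7 0; 1 0 0 1.7 0"}}

```text
clock: 19.5
eef_pos: [0.403, 0.3581, 0.0264]
tool_rot: [-0.053, 0.999, 0.0, 0.0]
ft_force: [-0.5, -0.4, -0.7]
grip_width: 0.0446
grasp_force: 61.3
```

```bash
python3 - <<'E'
from h import *
o=bot.get_obs();print(goto([.4035,.3568,.0245],np.pi/2+.105),o["ft_force"])
E
```

```text
(array([-0.04, -0.13,  0.19]), np.float64(0.0), np.float64(0.62)) [-0.53242022 -0.41187665 -0.65071951]
```

Call:
{"method": "send_rows", "body": {"motion": "1 0 0 0.1 0; 1 0 0 0.2 0; 1 0 0 0.2 0; 0.3 0 0 0.2 0; -0.1 0 0 0.2 0"}}

```text
clock: 20.0
eef_pos: [0.403, 0.3581, 0.0244]
tool_rot: [-0.053, 0.999, 0.0, 0.0]
ft_force: [0.7, -0.2, 1.2]
grip_width: 0.047
grasp_force: 0.0
```

Call:
{"method": "send_rows", "body": {"motion": "-0.4 0 0 0 0; -0.43 0 0 0 0; -0.43 0 0 0 0; -0.43 0 0 -1 0; -0.43 0 0 -3 0"}}

```text
clock: 20.5
eef_pos: [0.4019, 0.357, 0.0536]
tool_rot: [-0.053, 0.999, -0.001, -0.001]
ft_force: [0.7, 0.5, 0.2]
grip_width: 0.0611
grasp_force: 0.0
```

Call:
{"method": "send_rows", "body": {"motion": "-0.43 0 0 -3 0; -0.43 0 0 -6 0; -0.43 0 0 -10 0; -0.43 0 0 -13 0; -0.43 0 0 -13 0"}}

```text
clock: 21.0
eef_pos: [0.4054, 0.3602, 0.1905]
tool_rot: [-0.053, 0.999, 0.003, 0.004]
ft_force: [-0.1, 0.1, 0.3]
grip_width: 0.0607
grasp_force: 0.0
```

```bash
python3 - <<'E'
from h import *
o=bot.get_obs();im=vision.camera("wrist");cv2.imwrite("pics/w7.png",im[:,:,::-1])
print(o["eef_pos"],o["grip_width"])
for k,v in wristcaps(o,im,{"red":(.403,.357,.065),"yellow":(.4200,.204,.065)}).items():print(k,*v)
print(goto([.4205,.2035,.18],np.pi/2+.105))
E
```

```text
[0.40544858 0.36021274 0.19045996] 0.060718981045346
red [0.4019 0.3562 0.065 ] [253.5 181.6] [254.2 182.8] 2142
yellow [0.4185 0.2087 0.065 ] [ 97.5 183. ] [ 92.6 184.1] 2387
(array([  0.04, -15.66,   0.71]), np.float64(0.0), np.float64(0.62))
```

View pics/w7.png

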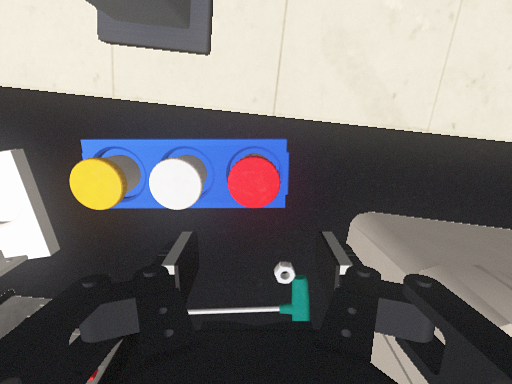

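The red cup sits in the rack at (254,181), level with white at (176,183) and yellow at (98,183). Next, the yellow cup.

Call:
{"method": "send_rows", "body": {"motion": "-0.43 0 -3 0 0; -0.43 0 -7 0 0; -0.43 0 -11 0 0; -0.43 0 -14 0 0; -0.43 0 -15.6 0 0"}}

```text
clock: 21.55
eef_pos: [0.4182, 0.2002, 0.1832]
tool_rot: [-0.051, 0.999, -0.001, -0.001]
ft_force: [0.5, 1.0, -0.4]
grip_width: 0.0611
grasp_force: 0.0
```

Call:
{"method": "send_rows", "body": {"motion": "-0.43 0 0 0 0; -0.43 0 0 0 0; -0.43 0 0 0 0"}}

```text
clock: 21.85
eef_pos: [0.4191, 0.2035, 0.1839]
tool_rot: [-0.053, 0.999, 0.0, -0.0]
ft_force: [-0.6, -0.8, 0.0]
grip_width: 0.061
grasp_force: 0.0
```

```bash
python3 - <<'E'
from h import *
o=bot.get_obs();im=vision.camera("wrist")
for k,v in wristcaps(o,im,{"yellow":(.4200,.204,.065)}).items():print(k,*v);p=v[0]
print(goto([p[0],p[1],.024],np.pi/2+.105),o["eef_pos"],o["grip_width"])
E
```

```text
yellow [0.4195 0.2056 0.065 ] [260.4 189.2] [258.6 189.5] 2218
(array([-0.06,  0.19, 16.  ]), np.float64(0.001), np.float64(0.35)) [0.41910087 0.20348949 0.18386924] 0.06104060491417553
```

Call:
{"method": "send_rows", "body": {"motion": "-0.43 0 0.2 3 0; -0.43 0 0.2 6 0; -0.43 0 0.2 8.5 0; -0.43 0 0.2 10 0; -0.43 0 0.2 10.5 0"}}

```text
clock: 22.4
eef_pos: [0.4176, 0.2051, 0.0773]
tool_rot: [-0.053, 0.999, -0.001, -0.002]
ft_force: [0.0, 0.0, 0.1]
grip_width: 0.061
grasp_force: 0.0
```

Call:
{"method": "send_rows", "body": {"motion": "-0.43 0 0 2 0; -0.43 0 0 3.5 0; -0.43 0 0 4.8 0; -0.43 0 0 5.4 0; -0.43 0 0 5.4 0"}}

```text
clock: 22.9
eef_pos: [0.4189, 0.2052, 0.025]
tool_rot: [-0.053, 0.999, -0.0, -0.0]
ft_force: [0.1, -0.3, -0.4]
grip_width: 0.0609
grasp_force: 0.0
```

Call:
{"method": "send_rows", "body": {"motion": "0.2 0 0 0 0; 1 0 0 0 0; 1 0 0 0 0; 1 0 0 0 0; 1 0 0 0 0"}}

```text
clock: 23.4
eef_pos: [0.4201, 0.2056, 0.0263]
tool_rot: [-0.053, 0.999, 0.001, 0.001]
ft_force: [-1.3, 2.0, 4.8]
grip_width: 0.0442
grasp_force: 61.5
```

Call:
{"method": "send_rows", "body": {"motion": "1 0 0 0 0; 1 0 0 -0.5 0; 1 0 0 -1.5 0; 1 0 0 -3 0; 1 0 0 -5 0"}}

```text
clock: 23.9
eef_pos: [0.4182, 0.2042, 0.0754]
tool_rot: [-0.052, 0.999, -0.001, -0.001]
ft_force: [-0.0, -0.1, 0.1]
grip_width: 0.0444
grasp_force: 61.0
```

Call:
{"method": "send_rows", "body": {"motion": "1 0 0 -2 0; 1 0 0 -4.5 0; 1 0 0 -6 0; 1 0 0 -6 0; 1 0 0 -6 0"}}

```text
clock: 24.4
eef_pos: [0.419, 0.2047, 0.1353]
tool_rot: [-0.053, 0.999, -0.0, 0.0]
ft_force: [-0.6, -0.2, 0.2]
grip_width: 0.0445
grasp_force: 61.0
```

```bash
python3 - <<'E'
from h import *
print(goto([.4195+.0,.2056,.14],np.pi/2+.2575),goto([.5138,.0145,.14],np.pi/2+.2575),bot.get_obs()["eef_pos"],bot.get_obs()["grip_width"])
E
```

```text
(array([-0.06,  0.09, -0.47]), np.float64(-0.152), np.float64(0.35)) (array([ -7.43, -19.91,  -0.47]), np.float64(-0.152), np.float64(0.35)) [0.41899611 0.20468078 0.13529279] 0.044483726377977026
```

Call:
{"method": "send_rows", "body": {"motion": "1 -1 -3 0 -0.03; 1 -2.5 -7 0 -0.06; 1 -4 -11 0 -0.1; 1 -5.7 -15.5 0 -0.13; 1 -7.4 -19.9 0 -0.152"}}

```text
clock: 24.9
eef_pos: [0.513, 0.0131, 0.1338]
tool_rot: [-0.129, 0.992, 0.0, -0.001]
ft_force: [-0.0, 0.3, -1.0]
grip_width: 0.0443
grasp_force: 61.1
```

Call:
{"method": "send_rows", "body": {"motion": "1 0 0 0 0; 1 0 0 0 0; 1 0 0 0 0"}}

```text
clock: 25.2
eef_pos: [0.5123, 0.0154, 0.1342]
tool_rot: [-0.129, 0.992, 0.0, -0.001]
ft_force: [-0.9, 0.3, 0.4]
grip_width: 0.0446
grasp_force: 61.2
```

```bash
python3 - <<'E'
from h import *
o=bot.get_obs();print(goto([.5138,.0143,.0258],np.pi/2+.2575),o["eef_pos"],o["grip_width"])
im=vision.camera("wrist");m=hsvmask(im,(18,90,100),(32,255,255));m[230:]=0
cv2.imwrite("pics/w8.png",im[:,:,::-1])
print("pocket pred",w2px("wrist",(.5138,.0143,.0195),o))
E
```

```text
(array([-0.15, -0.16, 10.84]), np.float64(0.0), np.float64(-0.23)) [0.51229386 0.01539662 0.13416939] 0.044609696742516344
pocket pred [256.47049657 191.35556809]
```

View pics/w8.png

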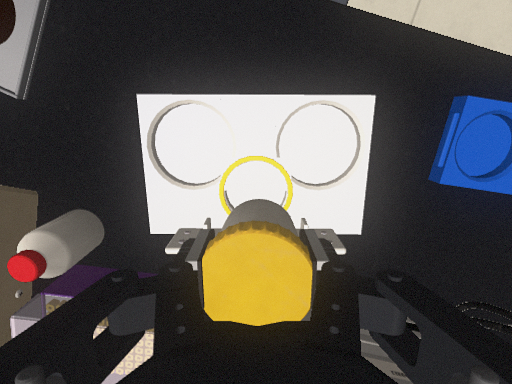

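The yellow collar is centred at about (256,191), exactly as predicted. I'll lower the cup.

Call:
{"method": "send_rows", "body": {"motion": "1 -0.1 -0.1 2 0; 1 -0.1 -0.1 4.5 0; 1 -0.1 -0.1 7 0; 1 -0.1 -0.1 8.5 0; 1 -0.1 -0.1 9 0"}}

```text
clock: 25.75
eef_pos: [0.5126, 0.0156, 0.0435]
tool_rot: [-0.13, 0.992, 0.0, -0.002]
ft_force: [-0.1, 0.5, 0.2]
grip_width: 0.0445
grasp_force: 61.3
```

Call:
{"method": "send_rows", "body": {"motion": "1 0 0 0.6 0; 1 0 0 1.1 0; 1 0 0 1.5 0; 1 0 0 1.7 0; 1 0 0 1.7 0"}}

```text
clock: 26.25
eef_pos: [0.5149, 0.014, 0.0284]
tool_rot: [-0.128, 0.992, -0.0, 0.0]
ft_force: [1.1, -0.6, 0.4]
grip_width: 0.0441
grasp_force: 61.2
```

Call:
{"method": "send_rows", "body": {"motion": "1 0 0 0.1 0; 1 0 0 0.1 0; 0.3 0 0 0.1 0; -0.1 0 0 0.1 0; -0.45 0 0 0.1 0"}}

```text
clock: 26.75
eef_pos: [0.515, 0.014, 0.0274]
tool_rot: [-0.128, 0.992, -0.0, 0.0]
ft_force: [-0.8, 1.0, 0.2]
grip_width: 0.06
grasp_force: 0.0
```

Call:
{"method": "send_rows", "body": {"motion": "-0.5 0 0 0 0; -0.5 0 0 0 0; -0.5 0 0 -1 0; -0.5 0 0 -3 0; -0.5 0 0 -6 0"}}

```text
clock: 27.25
eef_pos: [0.5134, 0.014, 0.0871]
tool_rot: [-0.128, 0.992, 0.0, -0.002]
ft_force: [0.2, -0.7, -0.2]
grip_width: 0.0641
grasp_force: 0.0
```

Call:
{"method": "send_rows", "body": {"motion": "-0.5 0 0 -3 0; -0.5 0 0 -7 0; -0.5 0 0 -11 0; -0.5 0 0 -14 0; -0.5 0 0 -14 0"}}

```text
clock: 27.75
eef_pos: [0.5178, 0.0141, 0.2334]
tool_rot: [-0.128, 0.992, -0.001, 0.005]
ft_force: [0.6, -0.0, -0.3]
grip_width: 0.0636
grasp_force: 0.0
```

```bash
python3 - <<'E'
from h import *
o=bot.get_obs();im=vision.camera("wrist")
for k,v in wristcaps(o,im,{"yellow":(.5138,.0143,.065)}).items():print(k,*v)
print(goto([.4231,-.249,.22],np.pi/2+.2575),o["eef_pos"])
E
```

```text
yellow [0.5107 0.0127 0.065 ] [258.6 169.5] [259.3 172.5] 2007
(array([ 15.73, -23.07,   1.  ]), np.float64(-0.0), np.float64(-0.23)) [0.51776226 0.01411846 0.23338854]
```

Call:
{"method": "send_rows", "body": {"motion": "-0.5 2.6 -3.8 0 0; -0.5 5.2 -7.6 0 0; -0.5 7.8 -11.4 0 0; -0.5 10.4 -15.2 0 0; -0.5 13 -19 0 0"}}

```text
clock: 28.3
eef_pos: [0.4358, -0.2038, 0.2261]
tool_rot: [-0.129, 0.992, 0.001, -0.001]
ft_force: [0.9, -0.4, -0.0]
grip_width: 0.0642
grasp_force: 0.0
```

Call:
{"method": "send_rows", "body": {"motion": "-0.5 1.4 -2 0 0; -0.5 2.7 -4.1 0 0; -0.5 2.7 -4.1 0 0; -0.5 2.7 -4.1 0 0; -0.5 2.7 -4.1 0 0"}}

```text
clock: 28.8
eef_pos: [0.4216, -0.2484, 0.2267]
tool_rot: [-0.129, 0.992, 0.001, -0.001]
ft_force: [-0.2, 0.6, 0.3]
grip_width: 0.0642
grasp_force: 0.0
```

```bash
python3 - <<'E'
from h import *
o=bot.get_obs();im=vision.camera("wrist")
for k,v in wristcaps(o,im,{"brown":(.4231,-.249,.118),"blue":(.4064,-.345,.103)}).items():print(k,*v)
print(goto([.4231,-.249,.105],np.pi/2+.2575),o["eef_pos"])
E
```

```text
brown [ 0.4221 -0.2485  0.118 ] [257.7 192.1] [256.9 193. ] 987
blue [ 0.4057 -0.3443  0.103 ] [161.1 145.5] [160.2 146. ] 795
(array([-0.11, -0.12, 12.19]), np.float64(0.001), np.float64(-0.79)) [ 0.42159779 -0.24835481  0.22666782]
```

Call:
{"method": "send_rows", "body": {"motion": "-0.5 0 -0.1 3 0; -0.5 0 -0.1 6 0; -0.5 0 -0.1 9 0; -0.5 0 -0.1 11.2 0; -0.5 0 -0.1 12.2 0"}}

```text
clock: 29.35
eef_pos: [0.421, -0.2484, 0.1031]
tool_rot: [-0.129, 0.992, 0.001, -0.002]
ft_force: [-0.2, 0.2, 1.1]
grip_width: 0.0637
grasp_force: 0.0
```

Call:
{"method": "send_rows", "body": {"motion": "-0.5 0 0 0 0; 1 0 0 0 0; 1 0 0 0 0; 1 0 0 0 0; 1 0 0 0 0"}}

```text
clock: 29.85
eef_pos: [0.4232, -0.2508, 0.1071]
tool_rot: [-0.128, 0.992, -0.001, 0.001]
ft_force: [-1.1, 1.9, 6.2]
grip_width: 0.0292
grasp_force: 59.1
```

Call:
{"method": "send_rows", "body": {"motion": "1 0 0 0 0; 1 0 0 -1 0; 1 0 0 -3 0; 1 0 0 -6 0; 1 0 0 -9 0"}}

```text
clock: 30.35
eef_pos: [0.4211, -0.2499, 0.1959]
tool_rot: [-0.128, 0.992, 0.001, -0.001]
ft_force: [0.8, -1.0, -3.6]
grip_width: 0.0291
grasp_force: 59.8
```

Call:
{"method": "send_rows", "body": {"motion": "1 0 0 -1 0; 1 0 0 -1 0"}}

```text
clock: 30.55
eef_pos: [0.4229, -0.2509, 0.2067]
tool_rot: [-0.128, 0.992, -0.001, 0.001]
ft_force: [0.8, -0.7, -3.2]
grip_width: 0.0294
grasp_force: 59.8
```

```bash
python3 - <<'E'
from h import *
o=bot.get_obs();print(goto([.4596,.0587,.2],np.pi/2+.2575),o["eef_pos"],o["grip_width"],o["ft_force"])
E
```

```text
(array([-11.42,  29.01,   0.63]), np.float64(-0.0), np.float64(-0.79)) [ 0.42287198 -0.25087659  0.20674495] 0.029355859097052413 [ 0.77958841 -0.71660383 -3.15412312]
```

Call:
{"method": "send_rows", "body": {"motion": "1 -1 2.6 0 0; 1 -2.5 6.4 0 0; 1 -4.1 10.4 0 0; 1 -5.7 14.5 0 0; 1 -7.3 18.5 0 0"}}

```text
clock: 31.05
eef_pos: [0.4441, -0.0511, 0.2032]
tool_rot: [-0.128, 0.992, 0.0, -0.002]
ft_force: [1.5, 0.3, -3.6]
grip_width: 0.0288
grasp_force: 60.0
```

Call:
{"method": "send_rows", "body": {"motion": "1 -1.5 3.8 0 0; 1 -2.9 7.5 0 0; 1 -4.1 10.5 0 0; 1 -4.1 10.5 0 0; 1 -4.1 10.5 0 0"}}

```text
clock: 31.55
eef_pos: [0.4572, 0.0596, 0.2034]
tool_rot: [-0.129, 0.992, -0.0, -0.002]
ft_force: [0.2, -0.3, -3.2]
grip_width: 0.0291
grasp_force: 60.2
```

```bash
python3 - <<'E'
from h import *
o=bot.get_obs();print(goto([.4596,.0586,.109],np.pi/2+.2575),o["eef_pos"],o["grip_width"],o["ft_force"])
E
```

```text
(array([-0.24, -0.16,  9.44]), np.float64(0.002), np.float64(-0.13)) [0.45721917 0.05960412 0.2033957 ] 0.029132804008960032 [ 0.24714777 -0.34087861 -3.23310735]
```

Call:
{"method": "send_rows", "body": {"motion": "1 -0.2 -0.1 2 0; 1 -0.2 -0.1 4.5 0; 1 -0.2 -0.1 6.5 0; 1 -0.2 -0.1 7.5 0; 1 -0.2 -0.1 7.8 0"}}

```text
clock: 32.05
eef_pos: [0.4593, 0.0576, 0.1256]
tool_rot: [-0.127, 0.992, -0.0, -0.002]
ft_force: [-0.7, 0.4, -2.3]
grip_width: 0.0294
grasp_force: 60.2
```

Call:
{"method": "send_rows", "body": {"motion": "1 0 0 0.5 0; 1 0 0 0.9 0; 1 0 0 1.2 0; 1 0 0 1.4 0; 1 0 0 1.4 0"}}

```text
clock: 32.55
eef_pos: [0.4607, 0.0588, 0.1133]
tool_rot: [-0.128, 0.992, -0.0, 0.0]
ft_force: [-0.6, -0.4, -4.1]
grip_width: 0.0289
grasp_force: 60.2
```

```bash
python3 - <<'E'
from h import *
o=bot.get_obs();print(goto([.4596,.0586,.109],np.pi/2+.2575),o["eef_pos"],o["grip_width"],o["ft_force"])
E
```

```text
(array([0.11, 0.01, 0.43]), np.float64(-0.0), np.float64(-0.13)) [0.46073088 0.05879612 0.11333331] 0.028911837824227165 [-0.58745862 -0.44634664 -4.09106546]
```

Call:
{"method": "send_rows", "body": {"motion": "1 0.1 0 0.2 0; 1 0.1 0 0.4 0; 1 0.1 0 0.5 0; 1 0.1 0 0.5 0; 1 0.1 0 0.5 0"}}

```text
clock: 33.05
eef_pos: [0.4604, 0.0587, 0.1092]
tool_rot: [-0.128, 0.992, 0.0, 0.001]
ft_force: [-1.7, 1.7, 5.9]
grip_width: 0.0288
grasp_force: 61.2
```

Call:
{"method": "send_rows", "body": {"motion": "0.2 0 0 0 0; -0.3 0 0 -0.1 0; -0.5 0 0 -0.2 0; -0.5 0 0 -0.2 0; -0.5 0 0 -1 0"}}

```text
clock: 33.55
eef_pos: [0.4588, 0.0583, 0.1176]
tool_rot: [-0.128, 0.992, -0.0, -0.001]
ft_force: [0.1, -0.1, -0.6]
grip_width: 0.0643
grasp_force: 0.0
```

Call:
{"method": "send_rows", "body": {"motion": "-0.5 0 0 -2 0; -0.5 0 0 -5 0; -0.5 0 0 -8 0; -0.5 0 0 -10 0; -0.5 0 0 -10 0"}}

```text
clock: 34.05
eef_pos: [0.4619, 0.0587, 0.222]
tool_rot: [-0.128, 0.992, -0.0, 0.004]
ft_force: [0.4, 0.3, 0.8]
grip_width: 0.0642
grasp_force: 0.0
```

```bash
python3 - <<'E'
from h import *
o=bot.get_obs();im=vision.camera("wrist")
for k,v in wristcaps(o,im,{"brown":(.4586,.058,.12),"yellow":(.5138,.0143,.065)}).items():print(k,*v)
print(goto([.406,-.3445,.22],np.pi/2+.2575),o["eef_pos"])
E
```

```text
brown [0.4586 0.0606 0.12  ] [261.4 189.7] [258.6 188.9] 1043
yellow [0.5091 0.0148 0.065 ] [208.4 209.5] [207.1 213.3] 1946
(array([ 15.56, -37.59,  -0.04]), np.float64(-0.0), np.float64(-0.13)) [0.46192495 0.05869767 0.22195061]
```

Call:
{"method": "send_rows", "body": {"motion": "-0.5 1.7 -4.2 0 0; -0.5 3.4 -8.4 0 0; -0.5 5.1 -12.6 0 0; -0.5 6.8 -16.8 0 0; -0.5 8.5 -21 0 0"}}

```text
clock: 34.6
eef_pos: [0.4297, -0.1676, 0.217]
tool_rot: [-0.128, 0.992, 0.001, -0.001]
ft_force: [1.0, 0.1, 0.5]
grip_width: 0.0638
grasp_force: 0.0
```

Call:
{"method": "send_rows", "body": {"motion": "-0.5 1.7 -4.2 0 0; -0.5 3.4 -8.4 0 0; -0.5 5.1 -12.6 0 0; -0.5 7 -16.6 0 0; -0.5 7 -16.6 0 0"}}

```text
clock: 35.1
eef_pos: [0.4036, -0.3489, 0.2162]
tool_rot: [-0.125, 0.992, 0.0, -0.001]
ft_force: [-0.4, 1.0, -0.3]
grip_width: 0.0638
grasp_force: 0.0
```

Call:
{"method": "send_rows", "body": {"motion": "-0.5 0 0 0 0; -0.5 0 0 0 0"}}

```text
clock: 35.3
eef_pos: [0.4051, -0.3434, 0.2173]
tool_rot: [-0.129, 0.992, 0.001, -0.001]
ft_force: [1.0, 0.5, 0.6]
grip_width: 0.064
grasp_force: 0.0
```

```bash
python3 - <<'E'
from h import *
o=bot.get_obs();im=vision.camera("wrist")
for k,v in wristcaps(o,im,{"blue":(.4064,-.345,.103)}).items():print(k,*v);p=v[0]
print(goto([p[0]+.001,p[1],.090],np.pi/2+.2575),o["eef_pos"])
E
```

```text
blue [ 0.4058 -0.3461  0.103 ] [254.9 190. ] [255.8 190.9] 725
(array([-0.07, -0.34, 12.77]), np.float64(0.001), np.float64(-0.96)) [ 0.40511015 -0.34337404  0.21730218]
```

Call:
{"method": "send_rows", "body": {"motion": "-0.5 -0.1 -0.2 3 0; -0.5 -0.1 -0.2 6 0; -0.5 -0.1 -0.2 9 0; -0.5 -0.1 -0.2 11.5 0; -0.5 -0.1 -0.2 12.7 0"}}

```text
clock: 35.85
eef_pos: [0.4061, -0.3436, 0.089]
tool_rot: [-0.13, 0.992, 0.002, -0.001]
ft_force: [-0.2, 0.7, -0.8]
grip_width: 0.0643
grasp_force: 0.0
```

Call:
{"method": "send_rows", "body": {"motion": "-0.5 0 0 0 0; 1 0 0 0 0; 1 0 0 0 0; 1 0 0 0 0; 1 0 0 0 0"}}

```text
clock: 36.35
eef_pos: [0.408, -0.3469, 0.0933]
tool_rot: [-0.128, 0.992, -0.001, 0.001]
ft_force: [-0.6, 1.9, 6.5]
grip_width: 0.0259
grasp_force: 58.9
```

Call:
{"method": "send_rows", "body": {"motion": "1 0 0 0 0; 1 0 0 -1 0; 1 0 0 -3 0; 1 0 0 -6 0; 1 0 0 -9 0"}}

```text
clock: 36.85
eef_pos: [0.4063, -0.346, 0.1821]
tool_rot: [-0.128, 0.992, 0.001, -0.001]
ft_force: [1.3, -0.7, -2.0]
grip_width: 0.0258
grasp_force: 59.4
```

Call:
{"method": "send_rows", "body": {"motion": "1 0 0 -2 0; 1 0 0 -2 0; 1 0 0 -2 0"}}

```text
clock: 37.15
eef_pos: [0.4068, -0.3463, 0.2011]
tool_rot: [-0.128, 0.992, -0.0, -0.0]
ft_force: [0.5, -0.2, -2.5]
grip_width: 0.026
grasp_force: 59.3
```

```bash
python3 - <<'E'
from h import *
o=bot.get_obs();print(goto([.4888,-.0525,.2],np.pi/2+.2575),o["eef_pos"],o["grip_width"],o["ft_force"])
E
```

```text
(array([-15.4 ,  26.33,   0.11]), np.float64(-0.0), np.float64(-0.96)) [ 0.40676748 -0.34627557  0.20113553] 0.025969770242279467 [ 0.53756689 -0.18433987 -2.52111665]
```

Call:
{"method": "send_rows", "body": {"motion": "1 -1.5 2.6 0 0; 1 -3.5 6 0 0; 1 -5.5 9.5 0 0; 1 -7.5 13 0 0; 1 -9.5 16.4 0 0"}}

```text
clock: 37.65
eef_pos: [0.4559, -0.1616, 0.1992]
tool_rot: [-0.128, 0.992, 0.001, -0.002]
ft_force: [0.3, -0.0, -2.3]
grip_width: 0.0258
grasp_force: 59.5
```

Call:
{"method": "send_rows", "body": {"motion": "1 -2 3.5 0 0; 1 -4 6.9 0 0; 1 -5.9 9.9 0 0; 1 -5.9 9.9 0 0; 1 -5.9 9.9 0 0"}}

```text
clock: 38.15
eef_pos: [0.4879, -0.0519, 0.1995]
tool_rot: [-0.129, 0.992, 0.0, -0.002]
ft_force: [-0.4, 0.7, -1.3]
grip_width: 0.0258
grasp_force: 59.6
```

```bash
python3 - <<'E'
from h import *
o=bot.get_obs();print(goto([.489,-.0525,.0953],np.pi/2+.2575),o["eef_pos"],o["grip_width"],o["ft_force"])
E
```

```text
(array([-0.13, -0.09, 10.41]), np.float64(0.002), np.float64(-0.37)) [ 0.48788336 -0.05194768  0.19945489] 0.025817426266525896 [-0.38629883  0.73444359 -1.31271584]
```

Call:
{"method": "send_rows", "body": {"motion": "1 -0.1 -0.1 2 0; 1 -0.1 -0.1 4.5 0; 1 -0.1 -0.1 7 0; 1 -0.1 -0.1 8.3 0; 1 -0.1 -0.1 8.8 0"}}

```text
clock: 38.65
eef_pos: [0.4877, -0.0546, 0.1107]
tool_rot: [-0.127, 0.992, 0.0, -0.003]
ft_force: [-0.2, -1.1, -1.7]
grip_width: 0.026
grasp_force: 59.6
```

Call:
{"method": "send_rows", "body": {"motion": "1 0 0 0.5 0; 1 0 0 0.9 0; 1 0 0 1.2 0; 1 0 0 1.4 0; 1 0 0 1.4 0"}}

```text
clock: 39.15
eef_pos: [0.4903, -0.0534, 0.0994]
tool_rot: [-0.128, 0.992, -0.0, 0.0]
ft_force: [0.5, -0.6, -2.5]
grip_width: 0.0258
grasp_force: 59.6
```

```bash
python3 - <<'E'
from h import *
o=bot.get_obs();print(goto([.489,-.0525,.0953],np.pi/2+.2575),o["eef_pos"],o["grip_width"],o["ft_force"])
E
```

```text
(array([0.1 , 0.12, 0.41]), np.float64(-0.0), np.float64(-0.37)) [ 0.49029972 -0.05343236  0.09941412] 0.02579608398216385 [ 0.54056643 -0.62417581 -2.46649553]
```

Call:
{"method": "send_rows", "body": {"motion": "1 0.1 0.1 0.2 0; 1 0.1 0.1 0.4 0; 1 0.1 0.1 0.5 0; 1 0.1 0.1 0.5 0; 1 0.1 0.1 0.5 0"}}

```text
clock: 39.65
eef_pos: [0.4897, -0.0525, 0.0953]
tool_rot: [-0.128, 0.992, 0.0, 0.001]
ft_force: [-1.4, 1.2, 6.6]
grip_width: 0.0256
grasp_force: 60.5
```

Call:
{"method": "send_rows", "body": {"motion": "0.2 0 0 0 0; -0.3 0 0 -0.1 0; -0.5 0 0 -0.2 0; -0.5 0 0 -0.2 0; -0.5 0 0 -1 0"}}

```text
clock: 40.15
eef_pos: [0.488, -0.0527, 0.1035]
tool_rot: [-0.128, 0.992, 0.0, -0.001]
ft_force: [-0.0, 0.7, 0.1]
grip_width: 0.0639
grasp_force: 0.0
```

Call:
{"method": "send_rows", "body": {"motion": "-0.5 0 0 -2 0; -0.5 0 0 -5 0; -0.5 0 0 -8 0; -0.5 0 0 -10 0; -0.5 0 0 -10 0"}}

```text
clock: 40.65
eef_pos: [0.4913, -0.053, 0.2081]
tool_rot: [-0.128, 0.992, -0.001, 0.004]
ft_force: [-0.2, -0.5, -0.3]
grip_width: 0.0646
grasp_force: 0.0
```

Call:
{"method": "send_rows", "body": {"motion": "-0.5 4 -3 0 0; -0.5 8 -6 0 0; -0.5 12 -9 0 0; -0.5 12 -9 0 0; -0.5 12 -9 0 0"}}

```text
clock: 41.15
eef_pos: [0.395, -0.171, 0.2038]
tool_rot: [-0.127, 0.992, 0.0, -0.0]
ft_force: [0.3, 0.2, -0.4]
grip_width: 0.0641
grasp_force: 0.0
```

Call:
{"method": "send_rows", "body": {"motion": "-0.5 0 0 0 0; -0.5 0 0 0 0; -0.5 0 0 0 0"}}

```text
clock: 41.45
eef_pos: [0.3965, -0.1693, 0.2041]
tool_rot: [-0.129, 0.992, 0.0, -0.0]
ft_force: [-1.1, 0.6, -0.2]
grip_width: 0.0637
grasp_force: 0.0
```

```bash
python3 - <<'E'
from h import *
o=bot.get_obs();print(o["eef_pos"])
im=vision.camera("top");cv2.imwrite("pics/t4.png",cv2.resize(im[160:310,90:350],None,fx=3,fy=3)[:,:,::-1])
red=hsvmask(im,(0,120,80),(8,255,255))|hsvmask(im,(168,120,80),(180,255,255))
for n,m,P in [("red",red,(.403,.357,.065)),("yellow",hsvmask(im,(18,90,120),(32,255,255)),(.5134,.0149,.065)),("blue",hsvmask(im,(105,120,60),(125,255,255)),(.4872,-.051,.105)),("small",red,(.6,-.1439,.082)),("brown",0,(.4581,.0595,.12)),("white",0,(.4113,.2815,.065))]:
    u=w2px("top",P)
    if isinstance(m,int):
        k=np.zeros(im.shape[:2],np.uint8);cv2.circle(k,tuple(int(v) for v in u),9 if n=="brown" else 13,255,-1);m=hsvmask(im,(0,0,150 if n=="brown" else 190),(180,50,255))&k
    c,a,_=blob(m,u,12);print(n,a,px2w("top",c,P[2]).round(4),P)
E
```

```text
[ 0.39652439 -0.16928014  0.20408306]
red 278 [0.4023 0.3568 0.065 ] (0.403, 0.357, 0.065)
yellow 267 [0.5168 0.0161 0.065 ] (0.5134, 0.0149, 0.065)
blue 66 [ 0.4868 -0.0496  0.105 ] (0.4872, -0.051, 0.105)
small 42 [ 0.6    -0.1439  0.082 ] (0.6, -0.1439, 0.082)
brown 116 [0.4583 0.0624 0.12  ] (0.4581, 0.0595, 0.12)
white 251 [0.4114 0.2821 0.065 ] (0.4113, 0.2815, 0.065)
```

View pics/t4.png

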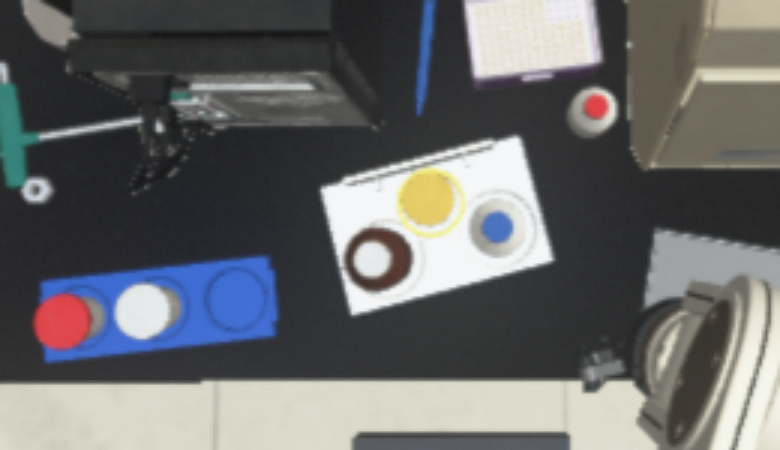

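Everything is in place: red cup at (63,320), white unmoved at (143,311), yellow in its collar at (427,198), brown at (372,258), blue at (497,227). Each is within about 4 mm of target, so I'm handing in.

```bash
python3 -c "
from workcell import workorder
print(workorder.job_done())"
```

```text
the job is handed in; nothing more can be done
None
```

Job handed in at about 41 s on the robot's clock: the yellow-lidded cup is seated in the caddy, the red cup is in the rack's free pocket, and both bottles are back in their own pockets, each within about 4 mm of target in the final top view; no verdict was returned.

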